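# Put the seasonings back on their own stands

## Robot

A 6-joint arm with a two-finger parallel gripper is mounted at the origin on the work surface; the furniture and walls round the work are solid. World frame = base frame: x ahead of the robot, y to its left, z up, the work surface at z = 0. Lengths are in mm, angles in degrees, forces in N, time in s.
With the tool pointing down it reaches from about 350 to 850 mm from the base axis. Payload 8.1 kg.
Tool frame: the origin (TCP) lies at the very end of the fingers, on their centre line; the grasp point (between the pads) lies 19 mm behind it (r.grip_point_offset is the distance from the TCP to the grasp point, in mm); z points along the fingers, y is the line along which they close (so a half turn about z gives the same grasp; the last joint's range is limited). The gripper opens to 85 mm and grips with 20 to 120 N. Pads are 22 mm wide; open, the fingers measure 114 mm over their backs; the gripper's body (76 mm by 85 mm) begins 54 mm behind the grasp point. The pads swing forward as they close: fully open they stand 13 mm farther back than shut.
Start: joints at [-74.737, 7.471, 85.268, -0, 87.261, -4.893], TCP at [206.773, -563.25, 231.292] pointing down, gripper open.
Joint ranges: [-169.43, 169.43], [-51.17, 129.36], [1.28, 143.12], [-76.62, 256.62], [0, 156.53], [-152.29, 152.29]. Speed limits (degrees/s): [136.94, 136.94, 159.86, 180, 180, 180].

## Interface

Orientations are given as [roll, pitch, yaw] about the fixed x, y, z axes, in that order (R = Rz(yaw) Ry(pitch) Rx(roll)).
In Python, from bench import status, eyes, r gives the robot as it stands.
- The arm moves only by the shell command python3 -m handwheel 'ROWS' [FORCE]. ROWS is a JSON object whose one key "series" holds a list that holds one entry, the list of rows, each a list of 7 numbers: the shift along the tool's x, y, z in cm, then the turn, a rotation vector about the tool's x, y, z in rad, then the opening, from 0 (shut) to 1 (fully open). In form: {"series": [[[tx, ty, tz, rx, ry, rz, claw], ...]]}. A call has 1 to 12 rows; each row is the pose to reach, as a shift and turn from the pose commanded when the call began, along the tool's axes at that moment; what a row does not reach only later rows make up. A row lasts 1/8 s, in which the tool goes at most 62.5 mm and 10.7 degrees, less where a joint would pass 70% of its speed; a pose out of reach is approached as far as the arm can. A call with a gripper value outside its range is refused whole. The fingers move at their own pace and stop on an object; FORCE is the grip in N (left out, the last holds). Time passes only in rows, so rows that repeat a pose let the fingers close. It gives the time, the measured TCP pose, the force, the opening and the grip force at its end, in the units of the state.
- status.sense(): the state, without advancing time (a new reading comes with each control period).
- eyes.snapshot(name): name is "scene" or "top" or "wrist"; returns a dict with "img" (400x640x3 uint8, red, green, blue), "mtx" (3x3 intrinsics, pixels), "k1" (the pictures are not rectified: a ray, as slopes to the right and down, at radius r is drawn at 1 + k1 r^2 times it, then the intrinsics apply), "R" (3x3) and "t" (3): a world point X has camera coordinates R X + t. Camera axes: x right, y down, z forward; pixel columns grow to the right and rows downward; lengths in mm; the calibration is good to about 2 mm. A picture is of the moment at which its call begins. There is no depth.
- r.hand_in(): hands the job in; it is judged then, once.
The state is a dict: "time": time; "joint_pos": joint angles; "qd": joint speeds; "joint_efforts": joint torques, N m; "tool_pos": TCP position; "tcp_rot": TCP orientation; "ft_force": force on the tool from outside, world axes, zero at the start; "wrist_torque": the same for the moment, N m; "finger_gap": finger opening in mm; "grip_force": force on a finger pad.
Only numpy, scipy, OpenCV 4.12 (cv2) and the standard library are available. Lean on these libraries where they do the work, as an engineer would, in place of code of your own. Each camera call takes 0.05 s, during which the arm holds its last target. There are 200 camera calls.

## Task

The seasonings have got mixed up: each stands on another's place. Rearrange them so that the wooden pepper mill stands on the round wooden stand, the salt shaker on the square wooden stand and the garlic bulb in the white dish, each upright in the middle of its place; use a free patch of worktop on the way. Leave the mug, the spice jar and the tin where they are.

Things in the scene. Friction and masses are not known exactly. Their poses are not given: they have to be found in the camera images.
- pepper: Pepper mill of turned brown wood, 170 mm tall, 58 mm across at the foot, with a round head 49 mm across between 123 and 159 mm above the foot and a small steel knob on top; 0.18 kg, the head does not turn. Origin: centre of the underside, z up along the mill. It starts in the white dish.
- salt: Salt shaker, clear glass body with a light grey domed cap, 90 mm tall; the body is 44 mm across up to 74 mm, the cap 34 mm across above that; 0.1 kg. Origin: centre of the underside, z up. It starts on the round wooden stand.
- garlic: Whole pale garlic bulb, 58 mm across at its widest (about 25 mm up), 57 mm tall with its pointed neck upward, 0.04 kg. Origin: centre of the underside, z up along the neck. It starts on the square wooden stand.
- round_stand: Round brown wooden stand, 104 mm across, fixed to the worktop. A rim 14 mm high and 11 mm wide surrounds a flat floor 82 mm across, 6 mm above the worktop. Origin: centre of the underside, on the worktop. Place of the pepper mill.
- square_stand: Square light wooden stand, 100 x 100 mm, fixed to the worktop, turned at any angle. A rim 14 mm high and 12 mm wide surrounds a flat square floor 76 mm wide, 6 mm above the worktop. Origin: centre of the underside; x and y along its sides. Place of the salt shaker.
- dish: Low round white ceramic dish, 102 mm across the rim, fixed to the worktop. The rim is 13 mm high with 5 mm walls; the flat floor is 84 mm across, 6 mm above the worktop. Origin: centre of the underside. Place of the garlic.
- mug: Green mug, 96 mm tall, 118 mm across with its handle, loose, at the left of the work; bystander. Origin: centre of the underside of its bounding box. Further left and behind it the worktop holds other clutter; the worktop between the stands and the robot, in the middle, is bare.
- spice: Spice jar with a red cap, 45 mm across, 106 mm tall, loose, standing near the rear wall; bystander. Origin: centre of the underside.
- tin: Flat round food tin, 86 mm across, 40 mm high, loose, near the rear wall; bystander. Origin: centre of the underside.
Things that resemble listed ones, but are neither listed nor needed, are in the scene too. What is shaped like the square_stand but blue or green is not meant.

How it is judged (in metres and radians):
At the end, for the whole second after the job is handed in: Mill on the round stand, shaker on the square one, garlic in the dish: each within 14 mm of the centre, underside 2 to 11 mm above the worktop (floor at 6 mm), upright (mill, shaker within 0.15 rad, garlic 0.3 rad), at rest (under 20 mm/s) (horizontal distance between pepper and round_stand below 0.014 m and z of pepper in the frame of round_stand between 0.002 and 0.011 m and angle between each of pepper, salt's own z axis and vertical below 0.15 rad and linear speed of each of pepper, salt, garlic below 0.02 m/s and horizontal distance between salt and square_stand below 0.014 m and z of salt in the frame of square_stand between 0.002 and 0.011 m and horizontal distance between garlic and dish below 0.014 m and z of garlic in the frame of dish between 0.002 and 0.011 m and angle between garlic's own z axis and vertical below 0.3 rad); the robot touches nothing.
It fails at once if the mug is moved more than 25 mm or tipped (distance of mug from where it was at the start of the episode above 0.025 m or angle between mug's own z axis and vertical above 0.4 rad).
It fails at once if the spice jar is moved more than 25 mm or tipped (distance of spice from where it was at the start of the episode above 0.025 m or angle between spice's own z axis and vertical above 0.4 rad).
It fails at once if the tin is moved more than 25 mm or tipped (distance of tin from where it was at the start of the episode above 0.025 m or angle between tin's own z axis and vertical above 0.4 rad).
It also fails if it takes over 112 s, if anything falls off the work surface, if the arm or the gripper's body presses on something with over 40 N, if the wrist force passes 120 N, or if a joint passes its speed limit or range.

## Working session

There is one attempt and no reset: what is moved stays moved. The work goes in short steps, Python scripts to look and compute and a shell command to move; the robot and the scene stay as the last step left them, time stands still between calls to the robot, and variables do not carry over. Pictures are saved under pics/ and viewed, at most 15 in all, crops included, and the job is handed in when it is done.

```bash
ls; mkdir -p pics
cat > h.py <<'E'
import numpy as np, cv2
from bench import status, eyes, r
from scipy.spatial.transform import Rotation as Ro
def ray(s,u,v):
    K=s["mtx"]; K=np.array(K); R=np.array(s["R"]); t=np.array(s["t"])
    p=cv2.undistortPoints(np.array([[[u,v]]],float),K,np.array([s["k1"],0,0,0,0.]))[0,0]
    # drawn = slope*(1+k1 r^2): same as the OpenCV model
    d=R.T@np.array([p[0],p[1],1.]); return -R.T@t,d
def onz(s,u,v,z):
    o,d=ray(s,u,v); return o+d*(z-o[2])/d[2]
def proj(s,X):
    R=np.array(s["R"]); return cv2.projectPoints(np.array([X],float),cv2.Rodrigues(R)[0],np.array(s["t"],float),np.array(s["mtx"],float),np.array([s["k1"],0,0,0,0.]))[0][0,0]
def save(n,im): cv2.imwrite("pics/"+n+".png",im[:,:,::-1])
def rot():
    st=status.sense(); return st, Ro.from_euler('xyz',st["tcp_rot"],degrees=True).as_matrix()
E
python3 - <<'E'
from h import *
import pickle
for n in("scene","top","wrist"):
    s=eyes.snapshot(n); save(n+"0",s["img"]); pickle.dump(s,open(n+".pkl","wb"))
    print(n,s["k1"],-np.array(s["R"]).T@s["t"])
print(status.sense())
E
```

```text
pics
scene -0.11976624274854647 [-327.06153691  874.178159    709.02222207]
top 0.017500874078532725 [ 378.42054071  100.91555286 1243.02556727]
wrist 0.01803874685168791 [ 284.286849   -533.79614938  372.96170051]
{'time': 0.15, 'joint_pos': array([-7.47358376e+01,  7.50304933e+00,  8.53153734e+01, -6.79580252e-04,
        8.72608014e+01, -4.89354456e+00]), 'qd': array([-0.02496919, -0.07297237, -0.18844208, -0.0304229 , -0.12173132,
        0.0276274 ]), 'joint_efforts': array([ 4.53000421e-04, -5.70064759e+01, -5.01156521e+01, -1.22686233e-04,
        9.65069019e-03, -1.02817160e-05]), 'tool_pos': array([ 206.66532498, -562.84097587,  230.50340776]), 'tcp_rot': array([-1.79921007e+02, -6.08190458e-03,  2.01577357e+01]), 'ft_force': array([ 0.18913093, -0.26061486, -0.47143838]), 'wrist_torque': array([ 0.0240355 ,  0.04960137, -0.06484233]), 'grip_force': 0.0, 'finger_gap': 85.33938278499082}
```

View pics/scene0.png

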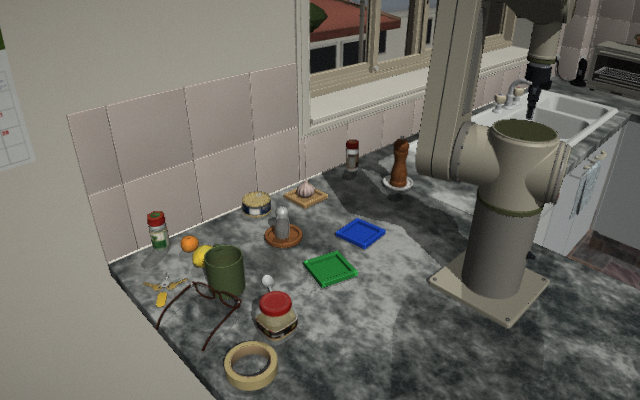

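View pics/top0.png

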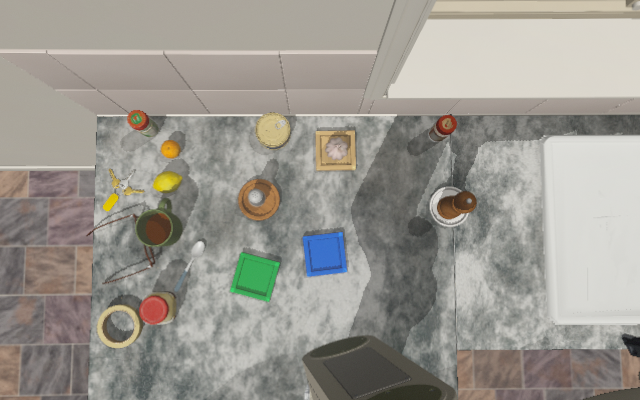

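The scene view shows the mill in the white dish (398,165), the salt on the round stand (283,230) and the garlic on the light square stand (305,193). In the top view:
- Round stand (259,200) with the salt cap at (256,197).
- Light wooden square stand (336,151) with the garlic. The squares at (325,254) blue and (256,276) green are decoys by colour.
- Dish (449,207) with the mill leaning outward in perspective.
- Two red-capped jars, (443,127) and (140,122); I'll avoid both.

I'll confirm with one crop and measure.

```bash
cat > m.py <<'E'
from h import *
import pickle,sys
def blobs(s,u0,v0,u1,v1,f,minA=15):
    im=s["img"][v0:v1,u0:u1]; h=cv2.cvtColor(im,cv2.COLOR_RGB2HSV).astype(int)
    m=f(h[...,0],h[...,1],h[...,2]).astype(np.uint8)
    c,_=cv2.findContours(m,cv2.RETR_EXTERNAL,cv2.CHAIN_APPROX_NONE)
    c=[x+np.array([[u0,v0]]) for x in c if cv2.contourArea(x)>minA]
    return sorted(c,key=cv2.contourArea,reverse=True)
E
python3 - <<'E'
from m import *
s=pickle.load(open("top.pkl","rb")); im=s["img"]
cr=lambda a,b,c,d:cv2.resize(im[b:d,a:c],(400,300),interpolation=cv2.INTER_CUBIC)
save("crop",np.vstack([np.hstack([cr(219,170,299,230),cr(296,121,376,181)]),np.hstack([cr(410,175,490,235),cr(405,97,485,157)])]))
for n,(a,b,c,d),f in [("round",(230,172,290,228),lambda h,S,V:(h<20)&(S>90)),("square",(305,122,370,180),lambda h,S,V:(h<25)&(h>8)&(S>60)&(V>60)),("dish",(422,180,480,235),lambda h,S,V:(S<40)&(V>165)),("mill",(422,180,490,235),lambda h,S,V:(h<20)&(S>110))]:
    for k in blobs(s,a,b,c,d,f)[:2]:
        hu=cv2.convexHull(k); (u,v),w,ang=cv2.minAreaRect(hu); (cu,cv),cr_=cv2.minEnclosingCircle(hu)
        e=cv2.fitEllipse(hu) if len(hu)>5 else None
        print(n,cv2.contourArea(hu),(u,v),w,ang,"circ",cu,cv,cr_,"ell",e, onz(s,u,v,14).round(1), onz(s,cu,cv,14).round(1), onz(s,*e[0],14).round(1))
for q in [(448,115),(443,127),(140,122),(324,234),(345,273),(160,230),(420,228),(272,130)]: print(q,onz(s,*q,0).round())
E
```

```text
round 1312.0 (258.5, 199.0) (40.0, 41.0) 90.0 circ 258.4925231933594 199.28109741210938 20.827335357666016 ell ((258.5123596191406, 199.26966857910156), (40.853092193603516, 41.506526947021484), 68.43521118164062) [494.5 232.8  14. ] [493.8 232.8  14. ] [493.8 232.8  14. ]
square 1526.0 (335.5, 150.0) (40.0, 39.0) 90.0 circ 335.5 150.0 27.24436378479004 ell ((333.1547546386719, 149.70021057128906), (48.64834976196289, 56.18563461303711), 93.54080963134766) [617.1  40.5  14. ] [617.1  40.5  14. ] [617.9  46.3  14. ]
dish 1015.0 (447.0527038574219, 211.68211364746094) (45.27519989013672, 28.996475219726562) 47.29060745239258 circ 450.5 208.5 22.638561248779297 ell ((449.2750549316406, 208.08201599121094), (35.70497512817383, 44.23263168334961), 136.7950897216797) [ 460.5 -236.5   14. ] [ 468.4 -245.3   14. ] [ 469.5 -242.3   14. ]
mill 725.5 (456.6500244140625, 204.9499969482422) (21.187259674072266, 39.21223831176758) 71.56504821777344 circ 456.2364807128906 203.89865112304688 19.6689395904541 ell ((456.5299072265625, 204.72006225585938), (24.772993087768555, 40.650638580322266), 71.98645782470703) [ 477.2 -260.9   14. ] [ 479.8 -260.    14. ] [ 477.8 -260.7   14. ]
(448, 115) [ 710. -249.    0.]
(443, 127) [ 678. -236.    0.]
(140, 122) [692. 533.   0.]
(324, 234) [407.  70.   0.]
(345, 273) [310.  19.   0.]
(160, 230) [420. 478.   0.]
(420, 228) [ 421. -171.    0.]
(272, 130) [672. 201.   0.]
```

View pics/crop.png

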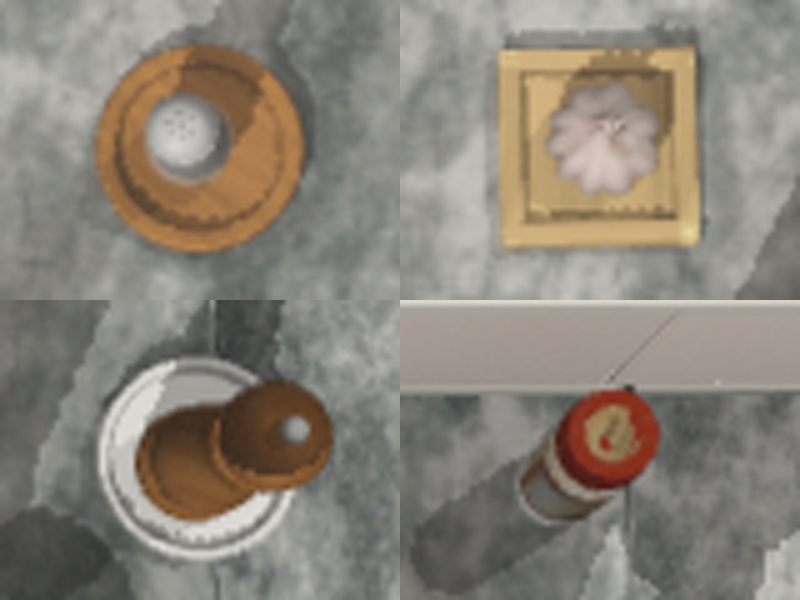

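The crops (5x) confirm the light wooden square stand with the garlic, the round brown stand with the salt, and the white dish with the mill. The fourth crop is the jar by the rear wall. Next I work out positions.

Run:
```python
from m import *
s=pickle.load(open("top.pkl","rb")); im=s["img"]
c=lambda x,y,a,b:(a+(x+.5)/5-.5,b+(y+.5)/5-.5)
for n,q,z in [("saltcap",c(183,133,219,170),86),("garlic",c(205,138,296,121),31),("head",c(277,431,410,115),147),("knob",c(295,429,410,115),174),("dish",c(198,458,410,115),13),("round",(258.5,199.2),14),("square",(335.5,150.),14),("patch",(385,215),0),("spicefoot",c(150,190,405,97),0)]:
    print(n,np.round(q,1),onz(s,*q,z).round(1))
# side view check of the mill/salt/garlic from scene
t=pickle.load(open("scene.pkl","rb"))
for n,X in [("knob",onz(s,*c(295,429,410,115),174)),("saltcap",onz(s,*c(183,133,219,170),96)),("garlic",onz(s,*c(205,138,296,121),60))]: print(n,proj(t,X).round(1))
save("scrop",cv2.resize(t["img"][125:255,255:425],(800,612))[:600])
```

```text
saltcap [255.2 196.2] [494.3 232.8  86. ]
garlic [336.6 148.2] [618.3  38.5  31. ]
head [465.  200.8] [ 475.7 -240.7  147. ]
knob [468.6 200.4] [ 474.1 -240.2  174. ]
dish [449.2 206.2] [ 474.3 -242.5   13. ]
round [258.5 199.2] [494.  232.8  14. ]
square [335.5 150. ] [617.1  40.5  14. ]
patch [385 215] [453.9 -83.4   0. ]
spicefoot [434.6 134.6] [ 658.8 -213.7    0. ]
knob [401.4 136.2]
saltcap [282.6 207.1]
garlic [306.6 181.3]
```

View pics/scrop.png

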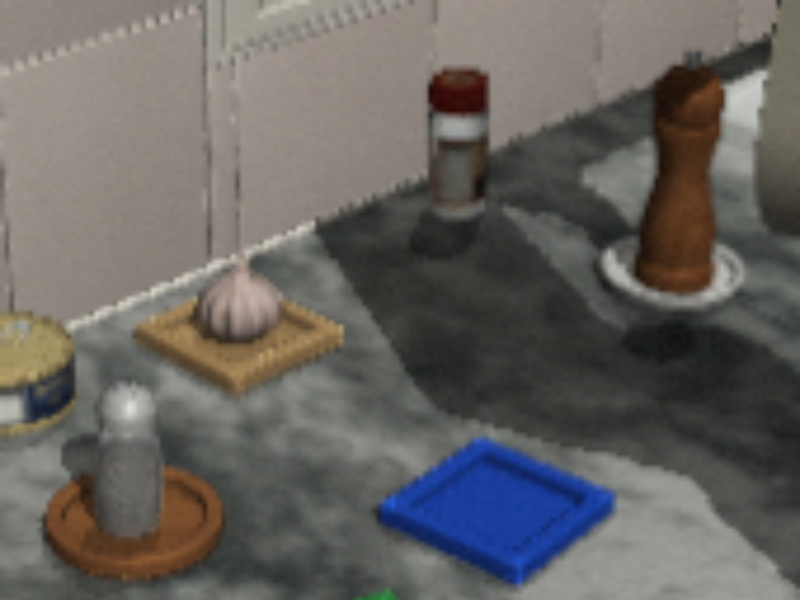

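Top-view positions agree with the scene view to about a pixel. The things stand centred at round (494,233), square (617.5,40) and dish (474.5,-242). The salt will wait at about (450,-85). First I turn the tool to yaw 90 while travelling.

```bash
python3 -m handwheel '{"series": [[[4.5,-5.4,0,0,0,-0.17,1],[9,-10.8,0,0,0,-0.34,1],[13,-15.5,0,0,0,-0.5,1],[17,-20.3,0,0,0,-0.65,1],[21,-25,0,0,0,-0.8,1],[25,-29.8,0,0,0,-0.95,1],[29,-34.6,0,0,0,-1.1,1],[33,-39.3,0,0,0,-1.219,1],[38.1,-45.4,0,0,0,-1.219,1],[38.1,-45.4,0,0,0,-1.219,1],[38.1,-45.4,0,0,0,-1.219,1],[38.1,-45.4,0,0,0,-1.219,1]]]}' 40
```

```text
time: 1.65
tool_pos: [407.7, -6.2, 231.1]
tcp_rot: [-180.0, 0.0, 90.0]
ft_force: [-0.6, 0.2, 0.6]
finger_gap: 85.6
grip_force: 0.0
```

```bash
python3 -m handwheel '{"series": [[[6,2.2,1,0,0,0,1],[12,4.3,2,0,0,0,1],[18,6.5,4,0,0,0,1],[23.9,8.6,8,0,0,0,1],[23.9,8.6,8,0,0,0,1],[23.9,8.6,8,0,0,0,1],[23.9,8.6,8,0,0,0,1],[23.9,8.6,8,0,0,0,1]]]}'
python3 - <<'E'
from m import *
s=eyes.snapshot("wrist"); save("w1",s["img"])
print(status.sense()["tool_pos"])
for X in [(494,233,96),(494,233,6),(494,233+52,14),(494,233-52,14),(494+52,233,14),(494-52,233,14)]: print(X,proj(s,X).round())
E
```

```text
time: 2.65
tool_pos: [494.7, 232.0, 152.5]
tcp_rot: [179.9, -0.0, 89.9]
ft_force: [-0.1, 0.4, 0.3]
finger_gap: 85.5
grip_force: 0.0
[494.63010193 232.22980128 152.41609852]
(494, 233, 96) [317. 225.]
(494, 233, 6) [317. 189.]
(494, 285, 14) [317. 134.]
(494, 181, 14) [317. 243.]
(546, 233, 14) [373. 191.]
(442, 233, 14) [261. 192.]
```

View pics/w1.png

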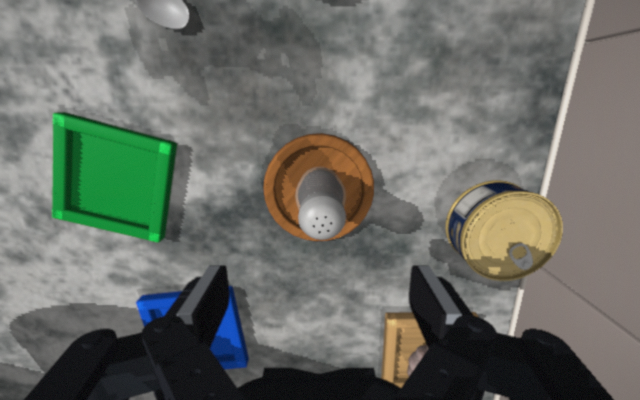

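The wrist view shows the salt cap at (321,217) between the fingertips (227 and 412). The round stand spans columns 264–374 and rows 133–242, within 2 mm of the estimate. I descend and grip the shaker body.

```bash
python3 -m handwheel '{"series": [[[0.1,0.1,4,0,0,0,1],[0.1,0.1,8,0,0,0,1],[0.1,0.1,10.5,0,0,0,1],[0.1,0.1,11.6,0,0,0,1],[0.1,0.1,11.6,0,0,0,1],[0.1,0.1,11.6,0,0,0,0.3],[0.1,0.1,11.6,0,0,0,0.3],[0.1,0.1,11.6,0,0,0,0.3],[0.1,0.1,11.6,0,0,0,0.3],[0.1,0.1,11.6,0,0,0,0.3],[0.1,0.1,11.6,0,0,0,0.3]]]}' 40
```

```text
time: 4.08
tool_pos: [495.9, 234.6, 36.8]
tcp_rot: [179.9, -0.0, 90.0]
ft_force: [-2.2, -0.9, 6.7]
finger_gap: 38.9
grip_force: 39.7
```

```bash
python3 -m handwheel '{"series": [[[0,0,-1,0,0,0,0.3],[0,0,-2.5,0,0,0,0.3],[0,0,-4,0,0,0,0.3],[0,0,-6,0,0,0,0.3],[0,0,-6,0,0,0,0.3],[0,0,-6,0,0,0,0.3]]]}'
python3 - <<'E'
from m import *
s=eyes.snapshot("wrist"); t=eyes.snapshot("scene")
save("w2",np.hstack([s["img"][100:400,120:520],cv2.resize(t["img"][160:260,230:360],(400,300))]))
E
```

```text
time: 4.82
tool_pos: [494.9, 234.2, 95.1]
tcp_rot: [180.0, 0.0, 90.0]
ft_force: [-0.2, 0.4, -1.0]
finger_gap: 39.3
grip_force: 40.2
```

View pics/w2.png

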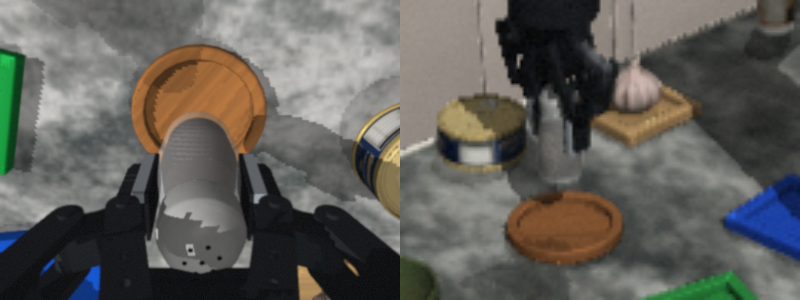

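The salt hangs upright between the pads, above the empty round stand. I carry it to the free patch.

```bash
python3 -m handwheel '{"series": [[[-3,-0.4,0,0,0,0,0.3],[-8,-1.1,0,0,0,0,0.3],[-13,-1.8,0,0,0,0,0.3],[-18,-2.5,0,0,0,0,0.3],[-23,-3.2,0,0,0,0,0.3],[-28,-4,0,0,0,0,0.3],[-31.9,-4.5,0,0,0,0,0.3],[-31.9,-4.5,0,0,0,0,0.3],[-31.9,-4.5,2.5,0,0,0,0.3],[-31.9,-4.5,4.5,0,0,0,0.3],[-31.9,-4.5,5.5,0,0,0,0.3],[-31.9,-4.5,5.5,0,0,0,0.3]]]}'
```

```text
time: 6.42
tool_pos: [449.2, -84.0, 39.4]
tcp_rot: [-179.9, -0.0, 90.0]
ft_force: [-0.1, -0.6, -1.1]
finger_gap: 39.5
grip_force: 40.2
```

```bash
python3 -m handwheel '{"series": [[[0,0,0.4,0,0,0,0.3],[0,0,0.7,0,0,0,0.3],[0,0,0.8,0,0,0,0.3],[0,0,0.8,0,0,0,0.3],[0,0,0.8,0,0,0,1],[0,0,0.8,0,0,0,1],[0,0,0.8,0,0,0,1],[0,0,0.8,0,0,0,1],[0,0,-4,0,0,0,1],[0,0,-9,0,0,0,1],[0,0,-15,0,0,0,1],[0,0,-19,0,0,0,1]]]}'
```

```text
time: 7.92
tool_pos: [450.7, -85.0, 233.6]
tcp_rot: [179.8, 0.1, 90.0]
ft_force: [0.6, -0.1, 0.5]
finger_gap: 85.2
grip_force: 0.0
```

```bash
python3 -m handwheel '{"series": [[[-5,0.8,0,0,0,0,1],[-10,1.7,0,0,0,0,1],[-15.7,2.5,0,0,0,0,1],[-15.7,2.5,0,0,0,0,1],[-15.7,2.5,0,0,0,0,1],[-15.7,2.5,0,0,0,0,1]]]}'
python3 - <<'E'
from m import *
s=eyes.snapshot("wrist"); save("w3",s["img"])
print(status.sense()["tool_pos"])
for X in [(475,-241,176),(475,-241,147),(474.5,-242-51,13),(474.5,-242+51,13),(474.5+51,-242,13),(474.5-51,-242,13),(450,-85,90)]: print(X,proj(s,X).round())
E
```

```text
time: 8.68
tool_pos: [475.0, -240.6, 230.4]
tcp_rot: [180.0, -0.0, 90.1]
ft_force: [0.0, -0.4, -0.8]
finger_gap: 85.4
grip_force: 0.0
[ 475.13580398 -240.62913667  230.47954864]
(475, -241, 176) [318. 228.]
(475, -241, 147) [318. 213.]
(474.5, -293, 13) [318. 216.]
(474.5, -191, 13) [318. 130.]
(525.5, -242, 13) [362. 175.]
(423.5, -242, 13) [274. 175.]
(450, -85, 90) [286.  -2.]
```

View pics/w3.png

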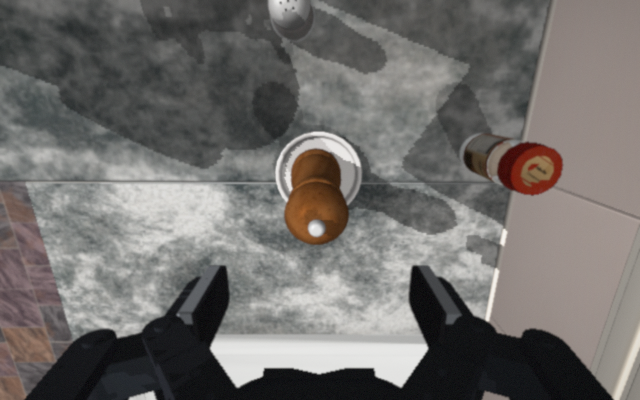

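The knob at (316,228) sits on the prediction, and the salt stands upright on the patch at (290,12). I descend on the mill head.

```bash
python3 -m handwheel '{"series": [[[0,0,4,0,0,0,1],[0,0,8,0,0,0,1],[0,0,10,0,0,0,1],[0,0,10.7,0,0,0,1],[0,0,10.7,0,0,0,1],[0,0,10.7,0,0,0,0.3],[0,0,10.7,0,0,0,0.3],[0,0,10.7,0,0,0,0.3],[0,0,10.7,0,0,0,0.3],[0,0,10.7,0,0,0,0.3],[0,0,10.7,0,0,0,0.3]]]}' 60
python3 -m handwheel '{"series": [[[0,0,-1,0,0,0,0.3],[0,0,-2.5,0,0,0,0.3],[0,0,-5,0,0,0,0.3],[0,0,-9,0,0,0,0.3],[0,0,-13,0,0,0,0.3],[0,0,-13,0,0,0,0.3],[0,0,-13,0,0,0,0.3],[0,0,-13,0,0,0,0.3]]]}'
python3 - <<'E'
from m import *
s=eyes.snapshot("wrist"); t=eyes.snapshot("scene")
save("w4",np.hstack([s["img"][100:400,120:520],cv2.resize(t["img"][50:200,300:500],(400,300))]))
E
```

```text
time: 10.1
tool_pos: [475.8, -242.4, 125.0]
tcp_rot: [179.9, 0.1, 90.0]
ft_force: [-1.7, 0.7, 6.8]
finger_gap: 46.0
grip_force: 60.9
time: 11.1
tool_pos: [474.2, -241.3, 251.6]
tcp_rot: [-179.9, -0.1, 90.0]
ft_force: [-0.1, -0.1, -2.2]
finger_gap: 45.9
grip_force: 61.9
```

View pics/w4.png

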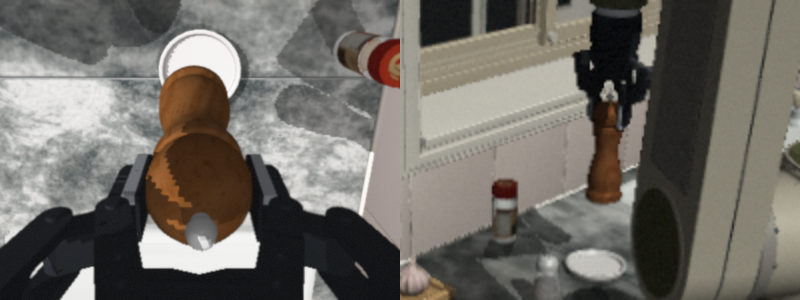

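The mill hangs upright and the dish is empty. I carry it over to the round stand.

```bash
python3 -m handwheel '{"series": [[[3,0.1,0,0,0,0,0.3],[8,0.4,0,0,0,0,0.3],[13,0.6,0,0,0,0,0.3],[18,0.8,0,0,0,0,0.3],[23,1,0,0,0,0,0.3],[28,1.2,0,0,0,0,0.3],[33,1.5,0,0,0,0,0.3],[38,1.7,0,0,0,0,0.3],[43,1.9,0,0,0,0,0.3],[46,2,0,0,0,0,0.3],[47.5,2.1,0,0,0,0,0.3],[47.5,2.1,0,0,0,0,0.3]]]}'
python3 -m handwheel '{"series": [[[0,0,2,0,0,0,0.3],[0,0,6,0,0,0,0.3],[0,0,9,0,0,0,0.3],[0,0,11,0,0,0,0.3],[0,0,11,0,0,0,0.3],[0,0,11,0,0,0,0.3],[0,0,11,0,0,0,0.3]]]}'
python3 - <<'E'
from m import *
s=eyes.snapshot("wrist"); t=eyes.snapshot("scene")
save("w5",np.hstack([s["img"][100:400,120:520],cv2.resize(t["img"][150:270,220:380],(400,300))]))
for X in [(495,234,22),(495,234+52,14)]: print(X,proj(s,X).round())
E
```

```text
time: 12.7
tool_pos: [495.8, 233.4, 252.7]
tcp_rot: [-179.9, 0.0, 90.1]
ft_force: [0.2, -0.3, -1.5]
finger_gap: 46.6
grip_force: 62.0
time: 13.58
tool_pos: [497.1, 233.6, 145.0]
tcp_rot: [179.8, -0.1, 90.0]
ft_force: [-0.2, 0.0, -1.8]
finger_gap: 46.2
grip_force: 62.1
(495, 234, 22) [315. 197.]
(495, 286, 14) [315. 136.]
```

View pics/w5.png

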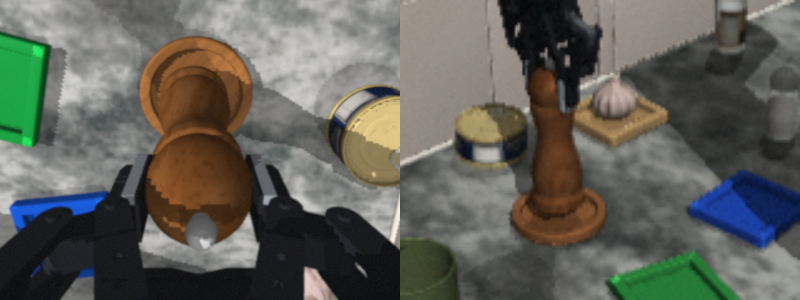

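Both views show the mill upright over the centre of the round stand. I lower it the last 2 cm and release.

```bash
python3 -m handwheel '{"series": [[[0,-0.1,0.7,0,0,0,0.3],[0,-0.1,1.3,0,0,0,0.3],[0,-0.1,1.7,0,0,0,0.3],[0,-0.1,1.9,0,0,0,0.3],[0,-0.1,1.9,0,0,0,0.3],[0,-0.1,1.9,0,0,0,0.3]]]}'
python3 -m handwheel '{"series": [[[0,0,0,0,0,0,0.7],[0,0,0,0,0,0,1],[0,0,0,0,0,0,1],[0,0,0,0,0,0,1],[0,0,-3,0,0,0,1],[0,0,-7,0,0,0,1],[0,0,-12,0,0,0,1],[0,0,-12,0,0,0,1]]]}'
```

```text
time: 14.42
tool_pos: [495.1, 233.5, 125.1]
tcp_rot: [180.0, -0.0, 90.0]
ft_force: [-3.0, 0.7, 5.9]
finger_gap: 46.0
grip_force: 62.9
time: 15.42
tool_pos: [497.6, 234.2, 249.9]
tcp_rot: [179.5, -0.2, 90.0]
ft_force: [0.3, 0.1, 0.3]
finger_gap: 85.5
grip_force: 0.0
```

```bash
python3 -m handwheel '{"series": [[[-4.5,2.8,0,0,0,0,1],[-9,5.7,0,0,0,0,1],[-13.5,8.5,0,0,0,0,1],[-17,10.7,0,0,0,0,1],[-19.4,12.3,0,0,0,0,1],[-19.4,12.3,5,0,0,0,1],[-19.4,12.3,10,0,0,0,1],[-19.4,12.3,12,0,0,0,1],[-19.4,12.3,12,0,0,0,1],[-19.4,12.3,12,0,0,0,1]]]}'
python3 - <<'E'
from m import *
s=eyes.snapshot("wrist"); save("w6",s["img"])
print(status.sense()["tool_pos"])
for X in [(618,39,31),(618,39,63),(617.5,90,14),(617.5,-10,14),(667.5,40,14),(567.5,40,14),(495,234,176),(495,234,6)]: print(X,proj(s,X).round())
E
```

```text
time: 16.68
tool_pos: [619.5, 39.3, 126.8]
tcp_rot: [179.8, 0.0, 90.0]
ft_force: [0.6, 0.3, -0.3]
finger_gap: 85.2
grip_force: 0.0
[619.80588811  39.32676395 127.21918827]
(618, 39, 31) [316. 208.]
(618, 39, 63) [315. 223.]
(617.5, 90, 14) [315. 141.]
(617.5, -10, 14) [316. 253.]
(667.5, 40, 14) [374. 200.]
(567.5, 40, 14) [256. 200.]
(495, 234, 176) [-596. -786.]
(495, 234, 6) [130. -81.]
```

View pics/w6.png

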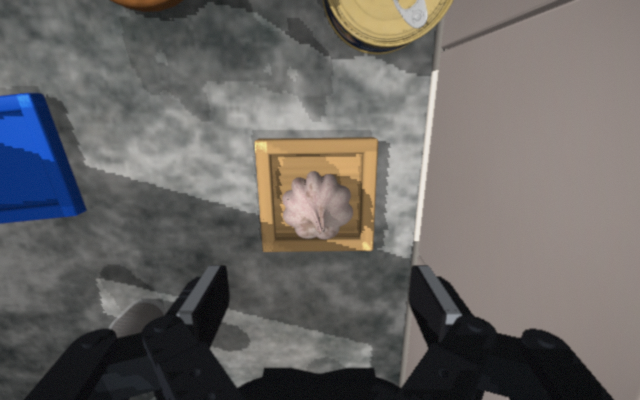

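The garlic sits at (316,206) in the middle of the light square stand, which is centred at (317,196), as predicted. The hand stays clear of the wall line. I grip it with the tips above the rim.

```bash
python3 -m handwheel '{"series": [[[0,-0.1,4,0,0,0,1],[0,-0.1,8,0,0,0,1],[0,-0.1,10,0,0,0,1],[0,-0.1,11,0,0,0,1],[0,-0.1,11.2,0,0,0,1],[0,-0.1,11.2,0,0,0,0.75],[0,-0.1,11.2,0,0,0,0.5],[0,-0.1,11.2,0,0,0,0.5],[0,-0.1,11.2,0,0,0,0.5],[0,-0.1,11.2,0,0,0,0.5]]]}' 25
```

```text
time: 17.98
tool_pos: [618.1, 39.2, 14.1]
tcp_rot: [179.9, 0.0, 90.0]
ft_force: [-2.0, 0.5, 4.8]
finger_gap: 55.1
grip_force: 26.0
```

```bash
python3 -m handwheel '{"series": [[[0,0,-0.8,0,0,0,0.5],[0,0,-2,0,0,0,0.5],[0,0,-4,0,0,0,0.5],[0,0,-7,0,0,0,0.5],[0,0,-11,0,0,0,0.5],[0,0,-13,0,0,0,0.5],[0,0,-13,0,0,0,0.5],[0,0,-13,0,0,0,0.5]]]}'
python3 - <<'E'
from m import *
s=eyes.snapshot("wrist"); t=eyes.snapshot("scene")
save("w7",np.hstack([s["img"][100:400,120:520],cv2.resize(t["img"][130:250,240:400],(400,300))]))
E
```

```text
time: 18.98
tool_pos: [616.1, 39.2, 140.7]
tcp_rot: [-179.9, -0.0, 90.0]
ft_force: [-0.4, -0.3, -1.0]
finger_gap: 55.1
grip_force: 26.6
```

View pics/w7.png

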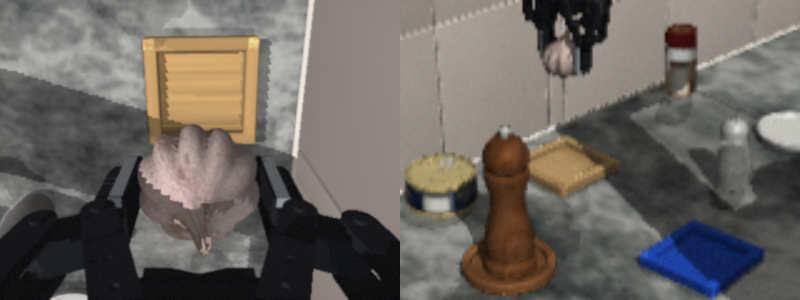

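The garlic is held upright, and the mill stands upright on the round stand. I carry the garlic to the dish.

```bash
python3 -m handwheel '{"series": [[[-3,-1.5,0,0,0,0,0.5],[-7,-3.5,0,0,0,0,0.5],[-11,-5.6,0,0,0,0,0.5],[-15,-7.6,0,0,0,0,0.5],[-19,-9.7,0,0,0,0,0.5],[-23,-11.7,0,0,0,0,0.5],[-26,-13.2,0,0,0,0,0.5],[-28,-14.2,0,0,0,0,0.5],[-28,-14.2,3,0,0,0,0.5],[-28,-14.2,7,0,0,0,0.5],[-28,-14.2,9,0,0,0,0.5],[-28,-14.2,9,0,0,0,0.5]]]}'
python3 - <<'E'
from m import *
s=eyes.snapshot("wrist"); 
print(status.sense()["tool_pos"])
for k in blobs(s,200,100,440,290,lambda h,S,V:(S<25)&(V>150))[:3]:
    print(cv2.contourArea(k),cv2.boundingRect(k))
for X in [(475,-293,13),(475,-191,13),(526,-242,13),(424,-242,13)]: print(X,proj(s,X).round(1))
E
```

```text
time: 20.58
tool_pos: [472.5, -239.3, 49.0]
tcp_rot: [-179.7, -0.2, 90.0]
ft_force: [-1.3, 0.8, -0.7]
finger_gap: 55.6
grip_force: 26.7
[ 473.79345764 -240.01933488   50.82463141]
8675.5 (200, 165, 203, 101)
1353.0 (389, 100, 51, 49)
665.0 (200, 206, 40, 31)
(475, -293, 13) [321.9 312.5]
(475, -191, 13) [322.3 162.4]
(526, -242, 13) [404.1 243.6]
(424, -242, 13) [240.3 243.4]
```

```bash
python3 -m handwheel '{"series": [[[-0.1,0.1,1,0,0,0,0.5],[-0.1,0.1,2,0,0,0,0.5],[-0.1,0.1,2.8,0,0,0,0.5],[-0.1,0.1,3.2,0,0,0,0.5],[-0.1,0.1,3.5,0,0,0,0.5],[-0.1,0.1,3.5,0,0,0,0.5]]]}'
```

```text
time: 21.38
tool_pos: [475.9, -241.7, 17.2]
tcp_rot: [-180.0, -0.0, 90.0]
ft_force: [0.4, -0.4, 0.3]
finger_gap: 55.2
grip_force: 26.7
```

```bash
python3 -m handwheel '{"series": [[[0,0,0.15,0,0,0,0.5],[0,0,0.25,0,0,0,0.5],[0,0,0.25,0,0,0,0.5],[0,0,0.25,0,0,0,0.55],[0,0,0.25,0,0,0,0.65],[0,0,0.25,0,0,0,0.8],[0,0,0.25,0,0,0,1],[0,0,0.25,0,0,0,1],[0,0,-3,0,0,0,1],[0,0,-8,0,0,0,1],[0,0,-14,0,0,0,1],[0,0,-14,0,0,0,1]]]}'
python3 - <<'E'
from m import *
s=eyes.snapshot("wrist"); save("w8",s["img"])
print(status.sense()["tool_pos"])
for X in [(475,-242,31),(475,-242,63),(475,-293,13),(475,-191,13),(526,-242,13),(424,-242,13),(450,-85,85)]: print(X,proj(s,X).round(1))
E
```

```text
time: 22.88
tool_pos: [479.5, -243.9, 164.0]
tcp_rot: [179.5, 0.3, 90.0]
ft_force: [0.7, 0.6, 0.8]
finger_gap: 85.5
grip_force: 0.0
[ 477.89394258 -242.95538072  160.65195725]
(475, -242, 31) [311.9 191.4]
(475, -242, 63) [311.4 202.6]
(475, -293, 13) [312.5 234.5]
(475, -191, 13) [311.6 132. ]
(526, -242, 13) [365.  185.9]
(424, -242, 13) [259.  186.3]
(450, -85, 85) [265.3 -42.2]
```

View pics/w8.png

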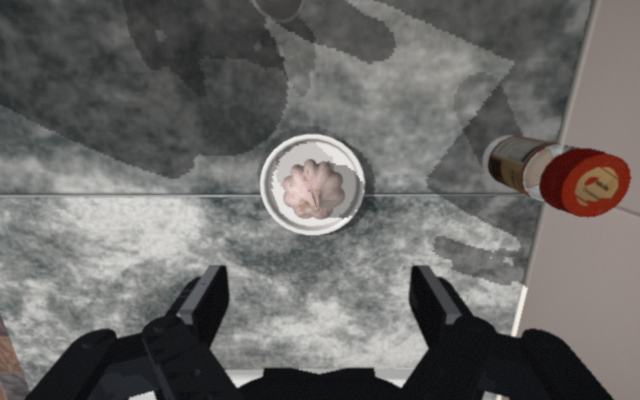

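The garlic stands upright in the middle of the dish (313,188). Now the salt.

```bash
python3 -m handwheel '{"series": [[[4,-0.7,-1,0,0,0,1],[9,-1.5,-1,0,0,0,1],[14,-2.3,-1,0,0,0,1],[15.8,-2.6,-1,0,0,0,1],[15.8,-2.6,-1,0,0,0,1],[15.8,-2.6,-1,0,0,0,1],[15.8,-2.6,-1,0,0,0,1]]]}'
python3 - <<'E'
from m import *
s=eyes.snapshot("wrist"); print(status.sense()["tool_pos"])
for k in blobs(s,230,120,410,290,lambda h,S,V:(S<40)&(V>150),60)[:4]: print(cv2.contourArea(k),cv2.boundingRect(k))
for X in [(450,-85,90),(450,-85,80),(450,-85,0)]: print(X,proj(s,X).round(1))
save("w9",cv2.resize(s["img"],(480,300)))
E
```

```text
time: 23.8
tool_pos: [450.1, -84.8, 167.1]
tcp_rot: [-180.0, 0.0, 89.9]
ft_force: [-0.2, -0.2, 0.8]
finger_gap: 85.6
grip_force: 0.0
[450.08412955 -84.75171669 167.16080452]
2028.5 (320, 214, 76, 65)
1367.0 (289, 151, 45, 79)
969.5 (328, 152, 82, 46)
180.0 (316, 283, 48, 7)
(450, -85, 90) [317.9 216. ]
(450, -85, 80) [317.9 211.5]
(450, -85, 0) [318.2 184.7]
```

View pics/w9.png

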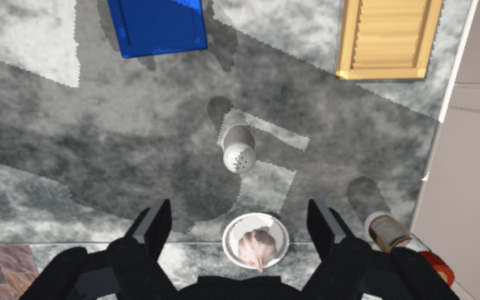

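The salt cap at full-size pixel (319,211) matches the prediction. I descend and grip.

```bash
python3 -m handwheel '{"series": [[[0,0,5,0,0,0,1],[0,0,9,0,0,0,1],[0,0,12,0,0,0,1],[0,0,13.5,0,0,0,1],[0,0,13.6,0,0,0,1],[0,0,13.6,0,0,0,0.3],[0,0,13.6,0,0,0,0.3],[0,0,13.6,0,0,0,0.3],[0,0,13.6,0,0,0,0.3],[0,0,13.6,0,0,0,0.3],[0,0,13.6,0,0,0,0.3]]]}' 40
python3 -m handwheel '{"series": [[[0,0,-1,0,0,0,0.3],[0,0,-3,0,0,0,0.3],[0,0,-6,0,0,0,0.3],[0,0,-9,0,0,0,0.3],[0,0,-9,0,0,0,0.3],[0,0,-9,0,0,0,0.3]]]}'
```

```text
time: 25.22
tool_pos: [451.0, -84.1, 32.8]
tcp_rot: [179.9, 0.0, 90.0]
ft_force: [-2.3, -0.5, 8.8]
finger_gap: 38.9
grip_force: 39.4
time: 25.98
tool_pos: [449.8, -83.7, 121.0]
tcp_rot: [-180.0, -0.0, 90.0]
ft_force: [0.2, -0.3, -1.6]
finger_gap: 38.4
grip_force: 40.0
```

```bash
python3 -m handwheel '{"series": [[[2,2.7,0,0,0,0,0.3],[5,6.8,0,0,0,0,0.3],[8,10.8,0,0,0,0,0.3],[11,14.9,0,0,0,0,0.3],[12.4,16.8,0,0,0,0,0.3],[12.4,16.8,0,0,0,0,0.3],[12.4,16.8,3,0,0,0,0.3],[12.4,16.8,6,0,0,0,0.3],[12.4,16.8,7.2,0,0,0,0.3],[12.4,16.8,7.2,0,0,0,0.3],[12.4,16.8,7.2,0,0,0,0.3]]]}'
python3 - <<'E'
from m import *
s=eyes.snapshot("wrist"); t=eyes.snapshot("scene"); print(status.sense()["tool_pos"])
save("w10",np.hstack([s["img"][100:400,120:520],cv2.resize(t["img"][130:250,240:400],(400,300))]))
for X in [(568,91,14),(668,91,14)]: print(X,(proj(s,X)-[120,100]).round())
E
```

```text
time: 27.35
tool_pos: [618.8, 40.0, 50.7]
tcp_rot: [179.9, 0.0, 90.0]
ft_force: [1.5, 0.4, 0.1]
finger_gap: 38.3
grip_force: 40.0
[619.09322585  40.099823    50.96221446]
(568, 91, 14) [108.  57.]
(668, 91, 14) [284.  57.]
```

View pics/w10.png

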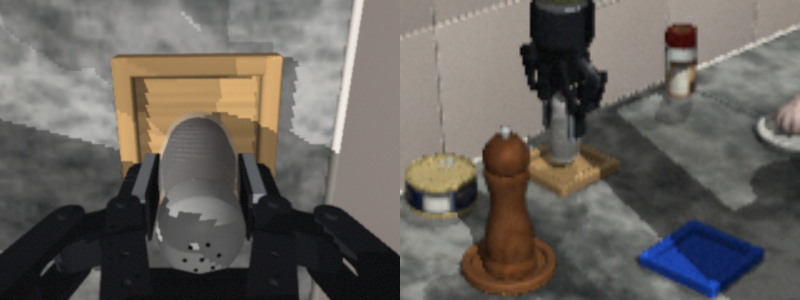

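The salt hangs over the middle of the square stand, whose corners at (112,55) and (283,53) match. I lower it.

```bash
python3 -m handwheel '{"series": [[[0.05,0,0.5,0,0,0,0.3],[0.05,0,0.9,0,0,0,0.3],[0.05,0,1.15,0,0,0,0.3],[0.05,0,1.3,0,0,0,0.3],[0.05,0,1.3,0,0,0,0.3],[0.05,0,1.3,0,0,0,0.3]]]}'
```

```text
time: 28.2
tool_pos: [618.2, 40.9, 38.8]
tcp_rot: [180.0, -0.0, 90.0]
ft_force: [-10.4, 1.3, 20.8]
finger_gap: 38.3
grip_force: 43.6
```

```bash
python3 -m handwheel '{"series": [[[0,0,-0.1,0,0,0,0.3],[0,0,-0.1,0,0,0,0.3],[0,0,-0.1,0,0,0,0.3]]]}'
python3 -m handwheel '{"series": [[[0,0,0,0,0,0,0.5],[0,0,0,0,0,0,0.7],[0,0,0,0,0,0,1],[0,0,0,0,0,0,1],[0,0,0,0,0,0,1],[0,0,-4,0,0,0,1],[0,0,-9,0,0,0,1],[0,0,-14,0,0,0,1],[0,0,-18,0,0,0,1],[-6,-4,-18,0,0,0,1],[-12,-8,-18,0,0,0,1],[-18,-12,-18,0,0,0,1]]]}'
python3 -m handwheel '{"series": [[[-5,-3,0,0,0,0,1],[-8,-5,0,0,0,0,1],[-8,-5,0,0,0,0,1],[-8,-5,0,0,0,0,1]]]}'
python3 - <<'E'
from m import *
s=eyes.snapshot("top"); t=eyes.snapshot("scene")
T=s["img"][90:240,230:480]
save("end",np.vstack([cv2.resize(T,(500,300),interpolation=cv2.INTER_CUBIC),cv2.resize(t["img"][110:260,210:460],(500,300))]))
for X in [(494.5,233.5,176),(494.5,233.5,147),(617.8,40.5,86),(475,-242,31)]: print(X,((proj(s,X)-[230,90])*2).round(), ((proj(t,X)-[210,110])*2).round())
E
```

```text
time: 28.58
tool_pos: [618.4, 40.9, 38.9]
tcp_rot: [180.0, -0.0, 90.0]
ft_force: [-5.1, 1.1, 12.1]
finger_gap: 38.5
grip_force: 42.2
time: 30.08
tool_pos: [512.9, -116.5, 217.5]
tcp_rot: [180.0, 0.0, 90.0]
ft_force: [0.1, -1.0, 0.3]
finger_gap: 85.7
grip_force: 0.0
time: 30.58
tool_pos: [464.3, -195.0, 217.4]
tcp_rot: [180.0, -0.0, 90.0]
ft_force: [-0.4, -0.1, -0.7]
finger_gap: 85.4
grip_force: 0.0
(494.5, 233.5, 176) [ 40. 204.] [141. 140.]
(494.5, 233.5, 147) [ 44. 207.] [142. 160.]
(617.8, 40.5, 86) [214. 108.] [190. 126.]
(475, -242, 31) [442. 231.] [376. 133.]
```

View pics/end.png

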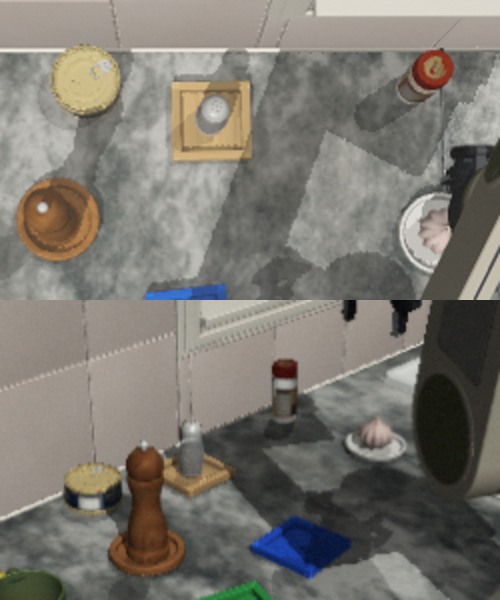

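The final picture shows the mill knob at (42,207), salt cap at (214,107) and garlic in the dish at about (437,231). All are upright within about 3 mm of centre, and the bystanders have not moved.

```bash
python3 -c "
from bench import r
print(r.hand_in())"
```

```text
the job is handed in; nothing more can be done
None
```

The job is handed in at about 31 s: the last pictures show the mill on the round stand, the salt on the square stand and the garlic in the dish, each upright and near the middle, with the tin and spice jar unmoved and the mug never approached; no verdict came back.

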